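# Unlock the console with the T-key from the tool panel

## Robot

A 6-joint arm with a two-finger parallel gripper is mounted at the origin on the work surface. World frame = base frame: x ahead of the robot, y to its left, z up, the work surface at z = 0. Lengths are in m, angles in rad, forces in N, time in s.
With the tool pointing down it reaches from about 0.25 to 0.725 m from the base axis. Payload 4 kg.
Tool frame: the origin (TCP) lies midway between the tips of the shut fingers; the grasp point (between the pads) lies 19 mm behind it; z points along the fingers, y is the line along which they close (so a half turn about z gives the same grasp; the last joint's range is limited). The gripper opens to 85 mm and grips with 20 to 120 N. Pads are 22 mm wide; open, the fingers measure 114 mm over their backs; the gripper's body (76 mm by 85 mm) begins 54 mm behind the grasp point. The pads swing forward as they close: fully open they stand 13 mm farther back than shut.
Start: joints at [-1.126, 0.241, 0.005, 1.335, 0, 1.571], TCP at [0.215, -0.451, 0.231] pointing down, gripper open.
Joint ranges: [-2.72, 2.72], [-1.05, 1.87], [-1.09, 1.28], [-1.99, 2.15], [-1.42, 1.44], [-3.14, 3.14]. Speed limits (rad/s): [2.79, 2.79, 3.14, 3.14, 3.14, 3.14].

## Interface

Orientations are given as a rotation vector (axis times angle).
In Python, from rig import bot, eyes, ticket gives the robot as it stands.
- The arm moves only by the tool carry_out, never from a script. Its argument "steps" is a list of rows, each a list of 7 numbers: the shift along the world's x, y, z in mm, then the turn, a rotation vector about the world's x, y, z in degrees, then the finger opening in mm, from 0 to 85.4. In form: [[dx, dy, dz, ax, ay, az, jaw], ...]. A call has exactly 10 rows; each row shifts and turns the commanded pose from where the row before left it; what a row does not reach is not made up. A row lasts 1/10 s, in which the tool goes at most 50 mm and 8.59 degrees, less where a joint would pass 70% of its speed; a pose out of reach is approached as far as the arm can. A call is refused whole if a number of a shift passes 50 or a number of a turn 8.59, either way. A call with a gripper value outside its range is refused whole. The fingers move at their own pace and stop on an object; the grip force is fixed at half the most. Time passes only in rows, so rows that do not move let the fingers close, or fill a call up. It gives the time, the measured TCP pose, the force, the opening and the grip force at its end, in the units of the state.
- bot.state(): the state, without advancing time (a new reading comes with each control period).
- eyes.snapshot(name): name is "scene" or "top"; returns the picture (480x640x3 uint8, blue, green, red); there is no depth.
- eyes.get_calibration(name): a dict with "fx", "fy", "cx", "cy" (pixels), "k1" (the pictures are not rectified: a ray, as slopes to the right and down, at radius r is drawn at 1 + k1 r^2 times it, then the intrinsics apply), "R" (3x3) and "t" (3): a world point X has camera coordinates R X + t. Camera axes: x right, y down, z forward; pixel columns grow to the right and rows downward; lengths in m; the calibration is good to about 2 mm. A picture is of the moment at which its call begins. get_calibration takes no time and is no camera call.
- ticket.sign_off(): hands the job in; it is judged then, once.
The state is a dict: "time_s": time; "qpos": joint angles; "joint_vel": joint speeds; "joint_efforts": joint torques, N m; "eef_pos": TCP position; "orientation": TCP orientation; "ft_force": force on the tool from outside, world axes, zero at the start; "torque": the same for the moment, N m; "width": finger opening in m; "gripper_force": force on a finger pad.
Only numpy, scipy, OpenCV 4.12 (cv2) and the standard library are available. Lean on these libraries where they do the work, as an engineer would, in place of code of your own. Each camera call takes 0.05 s, during which the arm holds its last target. There are 200 camera calls.

## Task

The control console has to be opened for service. Lift the steel square-socket T-key up and off its hooks on the tool panel, set it square and fully home on the lock pin in the console's sloping lid, then turn it anticlockwise (looking at the lid) right round to its stop and leave it standing in the lock. Leave everything else where it is.

Things in the scene. Friction and masses are not known exactly. Their poses are not given: they have to be found in the camera images.
- key: Steel T-key (0.2 kg) hanging upright on a double hook. Origin: centre of the square socket's open mouth at its lower end; z up the shank, y along the handle bar. Socket head: z 0 to 36 mm, 18.8 mm square outside, 11.2 mm square and 28 mm deep inside, walls parallel to x and y. Round shank, 12 mm diameter, z 36 to 85 mm.
- key_bar (a point): Centre of the T-key's handle: a flat-sided steel bar 110 mm long (y), 14 mm thick (x), 16 mm high, centred across the top of the shank, 93 mm above the socket's mouth along z. Axes as the key's. Take it at its middle, across its thickness.
- hook_stand: Fixed tool panel of perforated grey steel, 300 mm wide (y), 200 mm high, 8 mm thick, on a foot plate from x -110 to +50 mm, 10 mm thick. Origin: on the bench under the middle of the panel's front face; z up. Its hooks stick out to -x. The T-key and the hex driver hang on two double hooks, centred at y -70 and +70 mm, either way round.
- hook_mid (a point): Point midway between the two double hooks, level with their prongs' top, 193 mm above the bench, 60 mm in front of the panel (axes as hook_stand's). Each hook: two level 6 mm round prongs, 64 mm apart, along x; the bars lie across them along y. The prong tips turn up 15 mm: lift an item 20 mm or more, then draw it forwards (-x) until its shank is clear of the tips before carrying it sideways.
- hex_driver: T-handled hex driver hanging on the other double hook: black plastic bar 110 by 14 by 16 mm with a pad 16 mm high, 20 by 30 mm, on top of it, and a thin dark 6 mm blade 120 mm long. Origin on the blade's axis, 85 mm below the bar's underside; z up, y along the bar. Leave it hanging.
- console: Fixed grey desk console, 300 mm wide (y), 260 mm deep (x), 70 mm high in front (-x), 176 mm at the back. Origin: on the bench under its middle; z up. Its lid slopes up to the back at 28 degrees from level, below a flat top 60 mm deep. The lock is 45 mm up the lid from the front edge, midway across. Knobs, switches and a meter, up to 22 mm high, stand 75 mm or more from the lock.
- lock_pin (a point): Foot of the lock's square steel pin, on the face of a round escutcheon (34 mm diameter). z points along the pin, square to the lid (28 degrees from vertical, leaning to the console's front); x and y are square to the pin's sides and turn with it; at lock value 0, x points up the slope. The pin is 10 mm square for 18 mm, then tapers to 4.4 mm square at its tip, 24 mm from the foot.
- lock (a joint): Angle of the lock pin, rad: 0 locked, 1.571 unlocked, at its stop; grows anticlockwise looking at the lid. Starts at 0 to 0.3; turns with about 0.1 N m of friction and stays put. The key fits in any of the four square positions with 0.6 mm to spare each side, so with about 7 degrees of play; fully home, its socket's mouth rests on the escutcheon.
- solder_reel: Aluminium reel, 64 mm in diameter, 60 mm high, standing on the bench. Origin: centre of its underside. Leave it.
- mug: White mug, 80 mm in diameter, 90 mm high, handle to its +y. Origin: centre of its underside. Leave it.
- screwdriver: Screwdriver 200 mm long with a black handle, lying on the bench along its x, under 40 mm high. Leave it.
- multimeter: Grey hand-held multimeter, 85 by 180 by 36 mm, lying on the bench. Origin: centre of its underside. Leave it.
- flux_jar: Small white jar with a black lid, 42 mm in diameter, 45 mm high, standing on the tool panel's foot plate below and between the hooks. Origin: centre of its underside. Leave it.
Mind the look-alikes: they are no part of the job. There is more than one size of the key; the job needs the smallest.

How it is judged:
On the way, in this order (a step that is already met when the one before it is completed fails the run):
1. the T-key is lifted clear of its hooks (distance of key from where it was at the start of the episode above 0.03 m and height (world z) of key above 0.12 m and contact force between key and hook_stand below 0.05 N), for 0.2 s.
2. the T-key's socket is fully home on the lock pin, the lock not yet turned (z of key in the frame of lock_pin below 0.004 m and distance between key and lock_pin below 0.005 m and angle between the z axis of key and the z axis of lock_pin, either way round below 0.15 rad and value of joint lock below 0.8 rad), for 0.2 s.
At the end, for the whole second after the job is handed in: The lock is within 10 degrees of its stop (value above 1.4); the T-key stands at rest in it, socket mouth within 4 mm of fully home and shank within 8.5 degrees of the pin's axis; the hex driver still hangs and every bystander is within 20 mm of its start (value of joint lock above 1.4 rad and z of key in the frame of lock_pin below 0.004 m and distance between key and lock_pin below 0.005 m and angle between the z axis of key and the z axis of lock_pin, either way round below 0.15 rad and linear speed of key below 0.02 m/s and distance of each of hex_driver, solder_reel, mug, screwdriver, multimeter, flux_jar from where it was at the start of the episode below 0.02 m); the robot touches nothing.
It fails at once if the hex driver is knocked off its hooks (displaced by more than 40 mm) (distance of hex_driver from where it was at the start of the episode above 0.04 m).
It also fails if it takes over 48 s, if anything falls off the work surface, if the arm or the gripper's body presses on something with over 40 N, if the wrist force passes 120 N, or if a joint passes its speed limit or range.

## Working session

There is one attempt and no reset: what is moved stays moved. The work goes in short steps, Python scripts to look and compute and a tool call to move; the robot and the scene stay as the last step left them, time stands still between calls to the robot, and variables do not carry over. Pictures are saved under pics/ and viewed, at most 10 in all, crops included, and the job is handed in when it is done.

Besides the shell and the picture viewer there is one more tool, called after ">>>" as name(argument=value, ...) on one line, values as JSON. carry_out: Moves the arm, as the interface text tells. Its arguments: {"type":"object","properties":{"steps":{"type":"array"}},"required":["steps"]}

```bash
mkdir -p pics; python3 - <<'E'
from rig import bot, eyes
import cv2
for n in ("scene","top"):
    cv2.imwrite(f"pics/{n}0.png",eyes.snapshot(n)); c=eyes.get_calibration(n); print(n,c)
print(bot.state())
E
```

```text
scene {'fx': 490.18731165420644, 'fy': 490.18731165420644, 'cx': 318.6120638309817, 'cy': 239.95758258372956, 'k1': -0.0013355800943871381, 'R': array([[ 0.78516658,  0.61899588,  0.01890861],
       [ 0.39281801, -0.47420186, -0.78792551],
       [-0.47875615,  0.62608042, -0.61548018]]), 't': array([-0.33280997, -0.05459928,  1.39700478])}
top {'fx': 459.7474481075636, 'fy': 459.7474481075636, 'cx': 326.68081182146017, 'cy': 235.00238333699363, 'k1': -0.015908378413885347, 'R': array([[ 0.02453681, -0.99960162, -0.01394785],
       [-0.98278373, -0.02156358, -0.18349702],
       [ 0.18312315,  0.01821015, -0.98292131]]), 't': array([-0.01126901,  0.45098975,  1.04212248])}
{'time_s': 0.1, 'qpos': array([-1.12600751e+00,  2.41354179e-01,  3.87195329e-03,  1.33524610e+00,
       -2.51371561e-05,  1.57080482e+00]), 'joint_vel': array([ 1.14314323e-03,  3.48726880e-04,  1.65892790e-03, -1.17208928e-03,
       -1.57576056e-05, -1.18264725e-03]), 'joint_efforts': array([-5.02102357e-04, -3.73136973e+01,  2.53010470e+01,  1.08423567e-02,
       -1.26107657e-04, -2.63898620e-06]), 'eef_pos': array([ 0.21487796, -0.4508321 ,  0.23049871]), 'orientation': array([-3.06239215e+00, -6.92500172e-01,  7.07468821e-04]), 'ft_force': array([-0.51198461,  0.78228486,  0.2065435 ]), 'torque': array([ 0.00596704,  0.04338599, -0.02359003]), 'gripper_force': 0.0, 'width': 0.08560427692004038}
```

View pics/scene0.png

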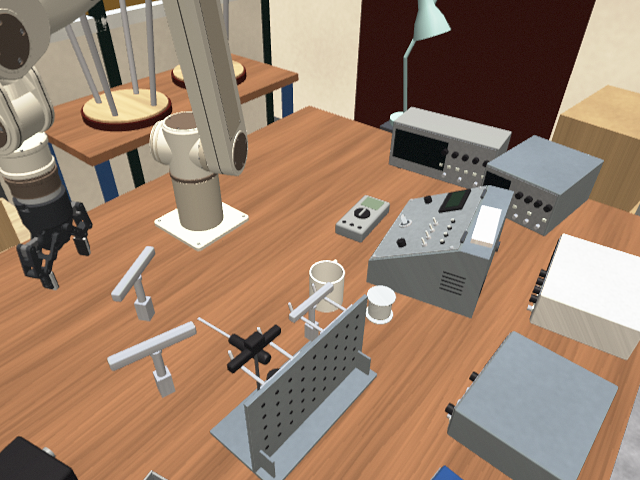

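View pics/top0.png

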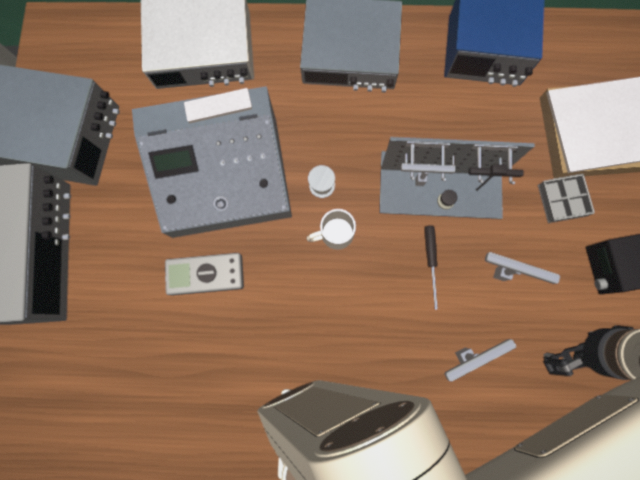

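Candidates for the key: the hanging steel T at top (427,168) / scene (312,300), T-keys standing on the bench at top (523,268) and (482,360), and the black hex driver at top (495,172). The hanging steel one is the choice. I'll check it in a close crop.

```bash
cat > h.py <<'E'
import numpy as np, cv2
from rig import bot, eyes
from scipy.optimize import least_squares
C={n:eyes.get_calibration(n) for n in("scene","top")}
def proj(n,X):
    c=C[n]; p=c["R"]@np.asarray(X,float)+c["t"]; s=p[:2]/p[2]; s=s*(1+c["k1"]*(s@s))
    return np.array([c["fx"]*s[0]+c["cx"],c["fy"]*s[1]+c["cy"]])
def onz(n,uv,z):
    return np.r_[least_squares(lambda q:proj(n,[*q,z])-uv,[.5,0]).x,z]
def tri(a,b):
    r=least_squares(lambda X:np.r_[proj("scene",X)-a,proj("top",X)-b],[.5,0,.15]); return r.x,r.fun
def crop(n,u0,v0,w,h,k,f):
    im=eyes.snapshot(n)[v0:v0+h,u0:u0+w]; cv2.imwrite(f,cv2.resize(im,None,fx=k,fy=k,interpolation=cv2.INTER_CUBIC))
E
python3 - <<'E'
from h import *
a=cv2.imread("pics/top0.png");b=cv2.imread("pics/scene0.png")
f=lambda im,u,v,w,h,k:cv2.resize(im[v:v+h,u:u+w],None,fx=k,fy=k,interpolation=cv2.INTER_CUBIC)
t=np.hstack([f(a,370,125,160,100,5)]); 
cv2.imwrite("pics/c1.png",t)
s=np.hstack([f(b,220,270,200,150,4)]);cv2.imwrite("pics/c2.png",s)
l=np.hstack([f(a,130,85,165,150,2.4),f(b,360,180,165,150,2.4)]);cv2.imwrite("pics/c3.png",l)
E
```

```text
(no output)
```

View pics/c1.png

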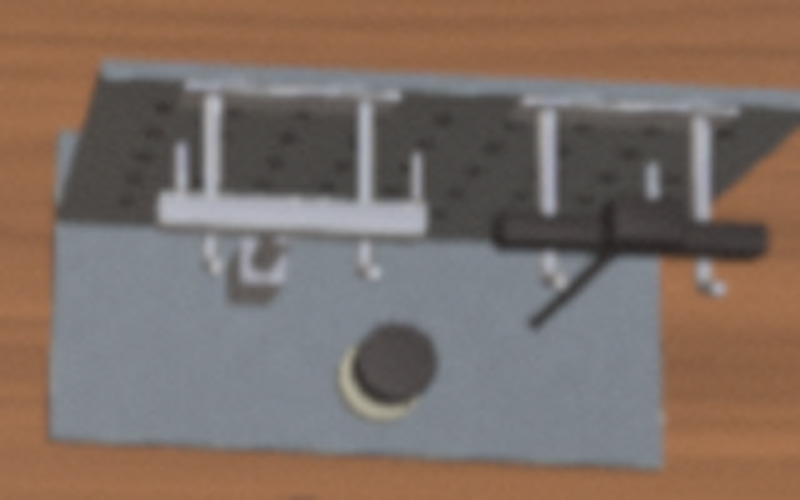

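View pics/c2.png

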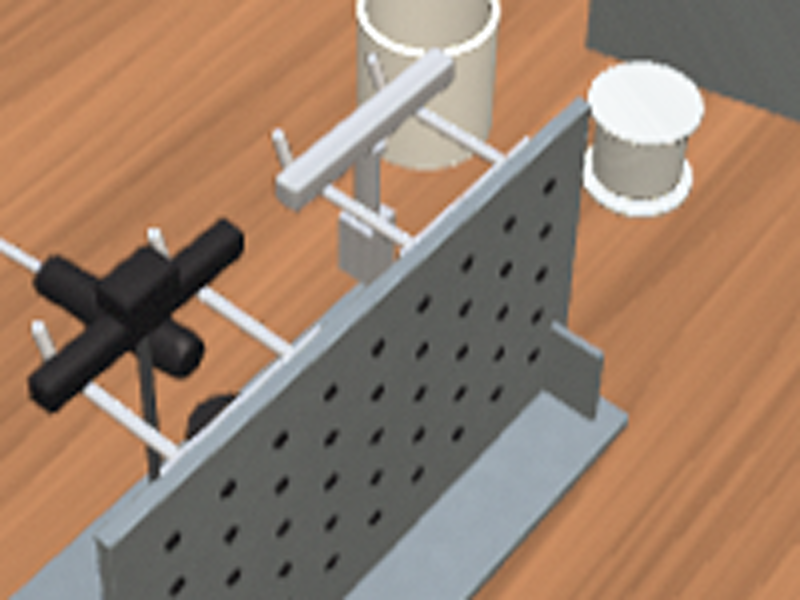

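View pics/c3.png

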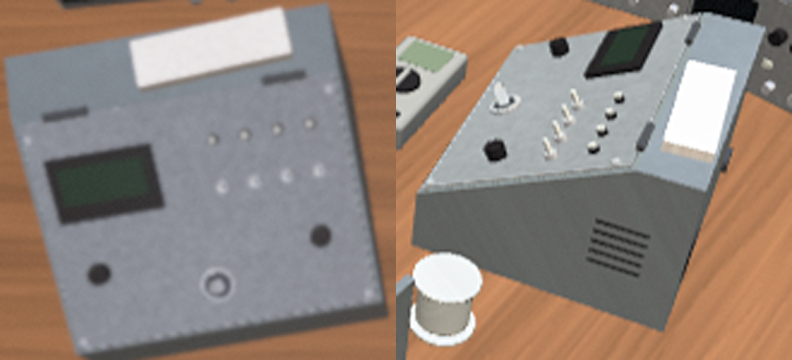

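The crops confirm it: the steel key has a square socket head and hangs on the left hook. Its bar ends are at top (401.6,167) and (455.6,168.8), scene (292.5,316) and (330.8,284.5). The lock escutcheon is at top (220.4,203.8), scene (405,223).

```bash
python3 - <<'E'
from h import *
print("cam",{n:-C[n]["R"].T@C[n]["t"] for n in C})
for nm,a,b in(("R",(292.5,316.2),(455.6,168.8)),("L",(330.8,284.5),(401.6,167)),("lock",(405,222.9),(220.4,203.8))):
    x,f=tri(a,b);print(nm,x.round(4),f.round(2))
print("topz",onz("top",(401.6,167),.209),onz("top",(455.6,168.8),.209))
P=[("top",(-130,150,70),(163.8,231.5)),("top",(130,150,176),(133.3,108.8)),("top",(130,-150,176),(267.5,87.1)),("top",(-130,-150,70),(289,211)),
("scene",(-130,-150,70),(371.7,259.2)),("scene",(70,-150,176),(460,250)),("scene",(130,-150,176),(489.6,259.2)),("scene",(130,150,176),(513.7,191.7)),
("top",(-90.3,0,92),(220.4,203.8)),("scene",(-90.3,0,92),(405,222.9))]
def W(q,p):
    c,s=np.cos(q[2]),np.sin(q[2]);x,y,z=np.array(p)/1e3;return [q[0]+c*x-s*y,q[1]+s*x+c*y,z]
r=least_squares(lambda q:np.concatenate([proj(n,W(q,p))-uv for n,p,uv in P]),[.7,.25,0],loss="soft_l1")
print(r.x,np.degrees(r.x[2]));
for n,p,uv in P: print(n,p,(proj(n,W(r.x,p))-uv).round(1))
q=r.x;print("pin foot",W(q,(-90.3,0,91.1)))
# tip points of pin
a=-np.radians(28);d=np.array([np.sin(a),0,np.cos(a)])
for L in(0,3,24,27):
    p=np.array([-90.3,0,91.1])+d*L;print(L,np.round(W(q,p),4),proj("top",W(q,p)).round(1),proj("scene",W(q,p)).round(1))
a=cv2.imread("pics/top0.png");b=cv2.imread("pics/scene0.png")
f=lambda im,u,v,w,h,k:cv2.resize(im[v:v+h,u:u+w],None,fx=k,fy=k,interpolation=cv2.INTER_CUBIC)
cv2.imwrite("pics/c4.png",np.hstack([f(a,205,189,30,30,13),f(b,390,205,30,30,13)]))
E
```

```text
cam {'scene': array([ 0.95158348, -0.69452042,  0.82310156]), 'top': array([ 0.25266514, -0.02051677,  1.10692249])}
R [ 0.5662 -0.262   0.2055] [-1.19  0.12 -1.   -1.04]
L [ 0.5677 -0.1536  0.2017] [-0.45  0.07 -0.34 -0.38]
lock [0.5092 0.243  0.0931] [-0.32  0.09 -0.18 -0.24]
topz [ 0.56439917 -0.1532472   0.209     ] [ 0.56284911 -0.26307317  0.209     ]
[0.60088184 0.25877075 0.19179394] 10.98898323397644
top (-130, 150, 70) [-2.4  0.4]
top (130, 150, 176) [-1.2 -0.6]
top (130, -150, 176) [-0.5 -1.2]
top (-130, -150, 70) [ 0.3 -0.5]
scene (-130, -150, 70) [-4.3  0.2]
scene (70, -150, 176) [-0.9  0.3]
scene (130, -150, 176) [-1.7 -0.1]
scene (130, 150, 176) [-0.1 -0.9]
top (-90.3, 0, 92) [ 0.6 -1.4]
scene (-90.3, 0, 92) [0.4 1.2]
pin foot [np.float64(0.5122375920439778), np.float64(0.2415577450944224), np.float64(0.0911)]
0 [0.5122 0.2416 0.0911] [221.1 202.5] [405.3 224.3]
3 [0.5109 0.2413 0.0937] [220.9 202.8] [404.9 223.3]
24 [0.5012 0.2394 0.1123] [219.5 204.9] [402.2 216.3]
27 [0.4998 0.2391 0.1149] [219.3 205.2] [401.8 215.3]
```

View pics/c4.png

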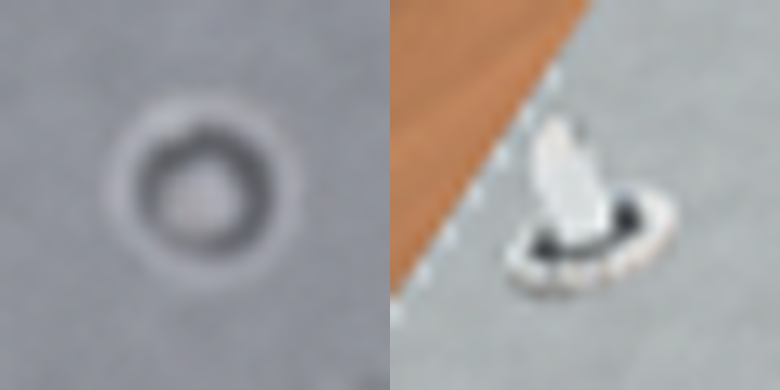

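The escutcheon centre is at top (220.8,203.8) and scene (405.5,223.6), with the tip at scene (402.7,214.2). That puts the foot near (0.510, 0.2425, 0.092) with the console yawed 11°. The key bar is centred near (0.565, -0.208, 0.201), lying along y. I'll move above it now.

>>> carry_out(steps=[[0, 0, 50, 0, 0, 0, 60], [39, 27, 5, 0, 0, 7.2, 60], [39, 27, 5, 0, 0, 7.2, 60], [39, 27, 5, 0, 0, 7.2, 60], [39, 27, 5, 0, 0, 7.2, 60], [39, 27, 5, 0, 0, 7.2, 60], [39, 27, 0, 0, 0, 7.2, 60], [39, 27, 0, 0, 0, 7.2, 60], [39, 27, 0, 0, 0, 7.2, 60], [38, 27, 0, 0, 0, 7.2, 60]])

```text
time_s: 1.1
eef_pos: [0.5664, -0.2069, 0.3057]
orientation: [-2.209, -2.232, 0.001]
ft_force: [0.7, -0.4, 0.8]
width: 0.0599
gripper_force: 0.0
```

>>> carry_out(steps=[[-1, -1, -30, 0, 0, -0.6, 60], [0, 0, -30, 0, 0, 0, 60], [0, 0, -30, 0, 0, 0, 60], [0, 0, -20, 0, 0, 0, 60], [0, 0, -13, 0, 0, 0, 60], [0, 0, 0, 0, 0, 0, 60], [0, 0, 0, 0, 0, 0, 35], [0, 0, 0, 0, 0, 0, 35], [0, 0, 0, 0, 0, 0, 35], [0, 0, 0, 0, 0, 0, 35]])

```text
time_s: 2.1
eef_pos: [0.5646, -0.2096, 0.1843]
orientation: [2.226, 2.214, 0.001]
ft_force: [-0.6, -0.1, 0.1]
width: 0.0351
gripper_force: 0.0
```

```bash
python3 - <<'E'
from h import *
f=lambda im,u,v,w,h,k:cv2.resize(im[v:v+h,u:u+w],None,fx=k,fy=k,interpolation=cv2.INTER_CUBIC)
cv2.imwrite("pics/c5.png",np.hstack([f(eyes.snapshot("top"),380,110,130,130,3),f(eyes.snapshot("scene"),240,230,130,130,3)]))
E
```

```text
(no output)
```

View pics/c5.png

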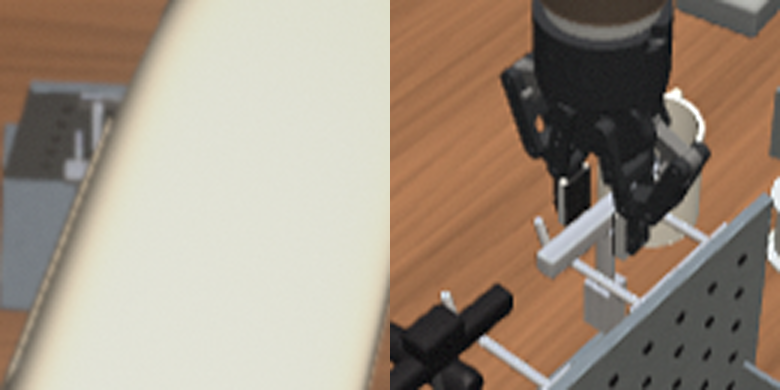

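The fingers straddle the bar at its middle, with the shank below them. I'll close.

>>> carry_out(steps=[[0, 0, -2, 0, 0, 0, 20], [0, 0, 0, 0, 0, 0, 15], [0, 0, 0, 0, 0, 0, 10], [0, 0, 0, 0, 0, 0, 0], [0, 0, 0, 0, 0, 0, 0], [0, 0, 0, 0, 0, 0, 0], [0, 0, 0, 0, 0, 0, 0], [0, 0, 0, 0, 0, 0, 0], [0, 0, 0, 0, 0, 0, 0], [0, 0, 0, 0, 0, 0, 0]])

```text
time_s: 3.2
eef_pos: [0.5643, -0.2094, 0.1814]
orientation: [2.227, 2.215, 0.0]
ft_force: [2.2, 0.1, 1.7]
width: 0.0127
gripper_force: 58.5
```

>>> carry_out(steps=[[0, 0, 8, 0, 0, 0, 0], [0, 0, 15, 0, 0, 0, 0], [0, 0, 15, 0, 0, 0, 0], [0, 0, 7, 0, 0, 0, 0], [-20, 0, 0, 0, 0, 0, 0], [-25, 0, 0, 0, 0, 0, 0], [-25, 0, 0, 0, 0, 0, 0], [-25, 0, 5, 0, 0, 0, 0], [-25, 0, 10, 0, 0, 0, 0], [-10, 0, 10, 0, 0, 0, 0]])

```text
time_s: 4.2
eef_pos: [0.4313, -0.2089, 0.2513]
orientation: [-2.227, -2.212, 0.002]
ft_force: [0.7, -0.1, -2.7]
width: 0.0132
gripper_force: 58.9
```

```bash
python3 - <<'E'
from h import *
f=lambda im,u,v,w,h,k:cv2.resize(im[v:v+h,u:u+w],None,fx=k,fy=k,interpolation=cv2.INTER_CUBIC)
cv2.imwrite("pics/c6.png",f(eyes.snapshot("scene"),190,180,200,200,3))
E
```

```text
(no output)
```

View pics/c6.png

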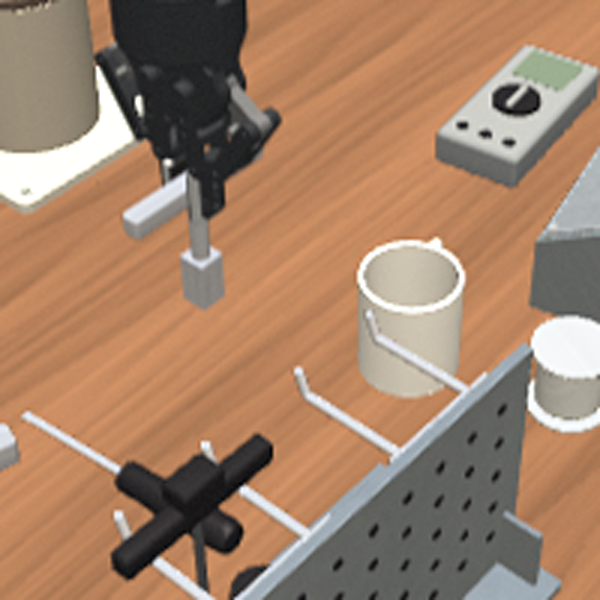

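The key is off the hooks and hanging straight in the grip, with its mouth at scene (257.8,277). Next I'll work out the transfer.

```bash
cat >> h.py <<'E'
from scipy.spatial.transform import Rotation as Ro
YAW=np.radians(11)
def Rkey(lock): return Ro.from_euler('ZYZ',[YAW,-np.radians(28),lock])
RN=Ro.from_matrix(np.array([[0,1,0],[1,0,0],[0,0,-1.]]))
FOOT=np.array([.510,.2425,.092])
def go(h,lock,foot=FOOT,off=.0735):
    s=bot.state(); K=Rkey(lock); T=foot+K.as_matrix()[:,2]*(off+h)
    dr=(K*RN*Ro.from_rotvec(s["orientation"]).inv()).as_rotvec(degrees=True)
    print("d mm",((T-s["eef_pos"])*1e3).round(1),"turn",dr.round(2),"F",s["ft_force"].round(1),"M",s["torque"].round(2),"q",s["qpos"].round(2))
def mouth():
    s=bot.state();return s["eef_pos"]+Ro.from_rotvec(s["orientation"]).as_matrix()[:,2]*.0735
E
python3 - <<'E'
from h import *
print(mouth(),proj("scene",mouth()),"seen 257.8 277.3"); go(.07,.15)
E
```

```text
[ 0.4319654  -0.20952755  0.18004959] [256.61034951 277.47641508] seen 257.8 277.3
d mm [ 11.9 439.1 -34.8] turn [  0.54 -28.12  19.59] F [-1.8  0.  -0.9] M [ 0.    0.14 -0.  ] q [-0.45  0.19  0.    1.38 -0.    1.13]
```

>>> carry_out(steps=[[1, 30, 5, 0.05, -2.8, 1.96, 0], [1, 46, 0, 0.05, -2.8, 1.96, 0], [1, 46, 0, 0.05, -2.8, 1.96, 0], [1, 46, 0, 0.05, -2.8, 1.96, 0], [1, 46, -4, 0.05, -2.8, 1.96, 0], [1, 46, -5, 0.05, -2.8, 1.96, 0], [1, 46, -7, 0.05, -2.8, 1.96, 0], [1, 46, -8, 0.05, -2.8, 1.96, 0], [2, 46, -8, 0.05, -2.8, 1.96, 0], [2, 41, -8, 0.05, -2.8, 1.96, 0]])

```text
time_s: 5.25
eef_pos: [0.446, 0.2326, 0.2166]
orientation: [1.587, 2.26, 0.499]
ft_force: [1.2, 1.2, -2.0]
width: 0.0129
gripper_force: 59.1
```

```bash
python3 - <<'E'
from h import *
go(.07,.15);m=mouth();print(m,proj("scene",m),proj("top",m))
f=lambda im,u,v,w,h,k:cv2.resize(im[v:v+h,u:u+w],None,fx=k,fy=k,interpolation=cv2.INTER_CUBIC)
cv2.imwrite("pics/c7.png",np.hstack([f(eyes.snapshot("top"),190,165,65,75,6),f(eyes.snapshot("scene"),370,165,65,75,6)]))
E
```

```text
d mm [-2.1 -3.   2.1] turn [-0.02  0.02 -0.25] F [ 1.2  1.2 -2. ] M [-0.11  0.58  0.01] q [ 0.59 -0.07 -0.5   0.68 -0.18  1.77]
[0.47984791 0.23936482 0.15167018] [396.70964248 200.25741205] [214.39367706 210.02140389]
```

View pics/c7.png

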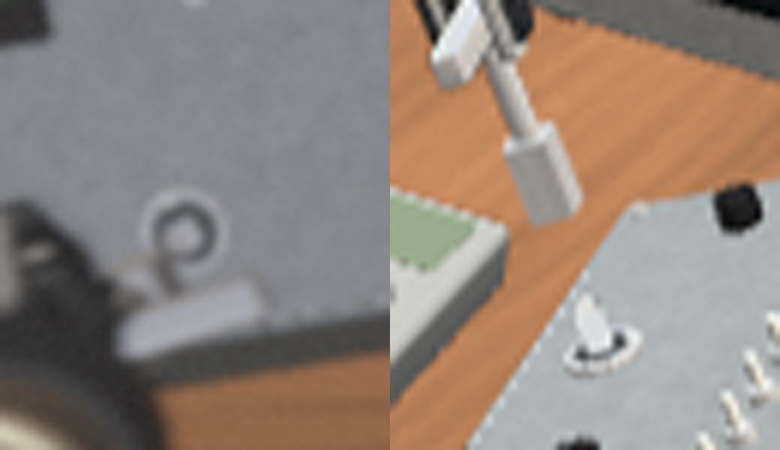

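Scene view: mouth near (397.5,200.3) and foot at (405.7,223.3), lined up along the pin axis. In the top view the bar's free end is near crop (265,285), and the lower right corner gives a check on the key's offset.

```bash
python3 - <<'E'
from h import *
s=bot.state();K=(Ro.from_rotvec(s["orientation"])*RN.inv()).as_matrix();m=mouth()
P=lambda n,p:proj(n,m+K@(np.array(p)/1e3))
print("end corners crop top",[((P("top",p)-[190,165])*6).round(0) for p in((7,-55,101),(-7,-55,101),(7,-55,85))])
print("mouth corners crop scene",[((P("scene",p)-[370,165])*6+[390,0]).round(0) for p in((9.4,9.4,0),(9.4,-9.4,0),(-9.4,-9.4,0),(-9.4,9.4,0),(9.4,-9.4,36),(-9.4,-9.4,36))])
for sg in(-55,55): print("bar end scene",((P("scene",(0,sg,101))-[370,165])*6+[390,0]).round(0))
print(tri((405.6,223.5),(220.8,203.6)))
x=tri((405.6,223.5),(220.8,203.6))[0]
for f in(x,FOOT): print([proj(n,f).round(1) for n in C],[proj(n,f+Rkey(0).as_matrix()[:,2]*.024).round(1) for n in C])
E
```

```text
end corners crop top [array([243., 278.]), array([259., 318.]), array([249., 266.])]
mouth corners crop scene [array([573., 197.]), array([564., 217.]), array([522., 228.]), array([531., 207.]), array([535., 141.]), array([492., 152.])]
bar end scene [432.  53.]
bar end scene [492. -56.]
(array([0.51047291, 0.24283031, 0.09170959]), array([-0.57793066,  0.16558793, -0.32475669, -0.42977697]))
[array([405. , 223.7]), array([220.5, 203.2])] [array([401.9, 215.6]), array([218.8, 205.6])]
[array([404.8, 223.6]), array([220.6, 203.3])] [array([401.6, 215.5]), array([218.9, 205.8])]
```

```bash
cat >> h.py <<'E'
def hull(n,pts):
    return cv2.convexHull(np.array([proj(n,p) for p in pts],np.float32))[:,0]
def shift(n,im,pts,R=4):
    H=hull(n,pts); k=4; g=cv2.GaussianBlur(im,(0,0),.7).astype(np.float32)
    G=sum(np.hypot(cv2.Sobel(g[...,c],5,1,0),cv2.Sobel(g[...,c],5,0,1)) for c in range(3))
    e=np.concatenate([np.linspace(a,b,40) for a,b in zip(H,np.roll(H,-1,0))])
    best=[]
    for dx in np.arange(-R,R+.1,.2):
        for dy in np.arange(-R,R+.1,.2):
            q=(e+[dx,dy]).astype(np.float32); best.append((np.minimum(cv2.remap(G,q[:,0],q[:,1],1),200).mean(),round(dx,1),round(dy,1)))
    best.sort(reverse=True); return best[:4]
def box(x,y,z0,z1,yc=0): 
    s=bot.state();K=(Ro.from_rotvec(s["orientation"])*RN.inv()).as_matrix();m=mouth()
    return [m+K@(np.array([a,b,c])/1e3) for a in(-x,x) for b in(yc-y,yc+y) for c in(z0,z1)]
def ring(r=17):
    K=Rkey(0).as_matrix(); return [FOOT+K@(np.array([r*np.cos(t),r*np.sin(t),0])/1e3) for t in np.linspace(0,6.28,40)]
E
python3 - <<'E'
from h import *
for n in C:
    im=eyes.snapshot(n)
    print(n,"head",shift(n,im,box(9.4,9.4,0,36)));print("bar-end",shift(n,im,box(7,15,85,101,-40)));print("ring",shift(n,im,ring()))
E
```

```text
scene head [(np.float32(200.0), np.float64(1.6), np.float64(0.0)), (np.float32(200.0), np.float64(1.6), np.float64(-0.2)), (np.float32(200.0), np.float64(1.6), np.float64(-0.4)), (np.float32(200.0), np.float64(1.4), np.float64(0.2))]
bar-end [(np.float32(200.0), np.float64(1.8), np.float64(-2.0)), (np.float32(200.0), np.float64(1.8), np.float64(-3.2)), (np.float32(200.0), np.float64(1.6), np.float64(-2.0)), (np.float32(200.0), np.float64(1.6), np.float64(-2.2))]
ring [(np.float32(193.85649), np.float64(1.0), np.float64(-1.4)), (np.float32(193.72496), np.float64(0.8), np.float64(-1.4)), (np.float32(192.94121), np.float64(0.8), np.float64(-1.6)), (np.float32(192.51367), np.float64(1.0), np.float64(-1.6))]
top head [(np.float32(180.90266), np.float64(0.2), np.float64(4.0)), (np.float32(180.89369), np.float64(0.6), np.float64(4.0)), (np.float32(180.86015), np.float64(0.4), np.float64(4.0)), (np.float32(180.85916), np.float64(0.8), np.float64(4.0))]
bar-end [(np.float32(192.26373), np.float64(-4.0), np.float64(3.2)), (np.float32(192.12735), np.float64(-4.0), np.float64(3.0)), (np.float32(192.07047), np.float64(-4.0), np.float64(3.4)), (np.float32(192.00984), np.float64(-3.8), np.float64(3.2))]
ring [(np.float32(171.0316), np.float64(0.6), np.float64(3.6)), (np.float32(170.98509), np.float64(0.4), np.float64(3.6)), (np.float32(170.9657), np.float64(0.6), np.float64(3.4)), (np.float32(170.90317), np.float64(0.4), np.float64(3.4))]
```

```bash
sed -i 's/,200).mean()/,CL).mean()/; s/R=4):/R=3,CL=700):/' h.py; python3 - <<'E'
from h import *
for n in C:
    im=eyes.snapshot(n)
    for nm,p in(("head",box(9.4,9.4,0,36)),("bar",box(7,15,85,101,-40)),("ring",ring()),("ring15",ring(16))):
        print(n,nm,[tuple(float(round(float(v),1)) for v in t) for t in shift(n,im,p)])
E
```

```text
scene head [(407.3, 0.2, -0.2), (407.2, 0.2, 0.0), (403.5, 0.0, 0.0), (403.3, 0.2, -0.4)]
scene bar [(596.3, 0.6, -2.4), (595.6, 0.6, -2.6), (594.0, 0.6, -2.2), (593.5, 0.6, -2.8)]
scene ring [(331.7, 0.2, 0.8), (331.7, 0.0, 0.8), (330.3, 0.0, 1.0), (329.2, -0.2, 1.0)]
scene ring15 [(359.2, 1.2, -1.8), (356.8, 1.0, -1.8), (355.3, -1.4, -0.4), (354.9, 1.2, -1.6)]
top head [(326.5, -1.2, -1.2), (326.3, -1.2, -1.4), (326.3, -1.4, -1.2), (325.9, -1.4, -1.4)]
top bar [(348.3, -3.0, 2.2), (347.7, -3.0, 2.0), (346.3, -3.0, 2.4), (345.0, -3.0, 1.8)]
top ring [(276.5, 0.2, 2.8), (275.8, 0.4, 2.8), (275.1, 0.0, 2.8), (275.0, 0.2, 3.0)]
top ring15 [(272.1, 0.2, 2.2), (271.7, 0.0, 2.2), (271.5, 0.4, 2.2), (271.3, 0.0, 2.4)]
```

>>> carry_out(steps=[[2, 0.1, -4, 0, 0, 0, 0], [4, 0.2, -8, 0, 0, 0, 0], [4, 0.2, -8, 0, 0, 0, 0], [4, 0.2, -8, 0, 0, 0, 0], [2.5, 0.2, -5, 0, 0, -0.2, 0], [0, 0, 0, 0, 0, 0, 0], [0, 0, 0, 0, 0, 0, 0], [0, 0, 0, 0, 0, 0, 0], [0, 0, 0, 0, 0, 0, 0], [0, 0, 0, 0, 0, 0, 0]])

```text
time_s: 6.55
eef_pos: [0.4627, 0.2307, 0.1837]
orientation: [1.594, 2.255, 0.494]
ft_force: [0.7, -0.4, -2.5]
width: 0.0131
gripper_force: 59.1
```

```bash
python3 - <<'E'
from h import *
go(.03,.15);K=Rkey(0).as_matrix();s=bot.state()
A={n:eyes.snapshot(n) for n in C}
out=[]
for n,u,v in(("top",200,185),("scene",380,190)):
    k=10;im=cv2.resize(A[n][v:v+45,u:u+40],None,fx=k,fy=k,interpolation=cv2.INTER_CUBIC)
    def dot(p,c): q=((proj(n,p)-[u,v]+.5)*k).astype(int); cv2.circle(im,tuple(int(i) for i in q),2,c,-1)
    for p in box(9.4,9.4,0,36): dot(p,(0,0,255))
    for p in box(7,55,85,101): dot(p,(0,255,0))
    for p in ring(): dot(p,(255,0,0))
    dot(mouth(),(0,255,255)); dot(FOOT,(255,255,0)); dot(FOOT+K[:,2]*.024,(255,255,0))
    out.append(im)
cv2.imwrite("pics/c8.png",np.hstack(out))
E
```

```text
d mm [-0.4  2.5 -0.3] turn [ 0.04 -0.1   0.11] F [ 0.7 -0.4 -2.5] M [-0.11  0.66  0.01] q [ 0.56 -0.01 -0.54  0.58 -0.17  1.75]
```

View pics/c8.png

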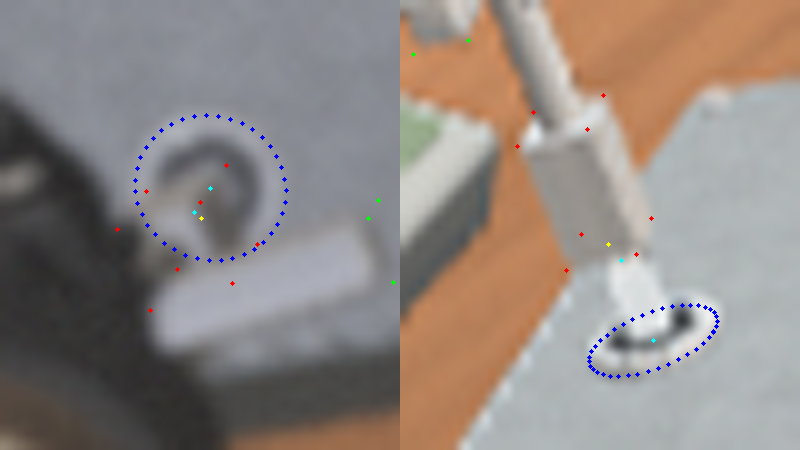

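The last picture shows the mouth and pin axis agreeing within about 1 mm in both views, with the key sitting about 2 mm along its bar in the grip. I'll start inserting along the pin axis.

>>> carry_out(steps=[[1.1, 0.2, -2.1, 0, 0, 0, 0], [1.1, 0.2, -2.1, 0, 0, 0, 0], [1.1, 0.2, -2.1, 0, 0, 0, 0], [1.1, 0.2, -2.1, 0, 0, 0, 0], [1.1, 0.2, -2.1, 0, 0, 0, 0], [1.1, 0.2, -2.1, 0, 0, 0, 0], [0, 0, 0, 0, 0, 0, 0], [0, 0, 0, 0, 0, 0, 0], [0, 0, 0, 0, 0, 0, 0], [0, 0, 0, 0, 0, 0, 0]])

```text
time_s: 7.65
eef_pos: [0.47, 0.232, 0.1711]
orientation: [1.594, 2.254, 0.495]
ft_force: [5.6, 1.5, -1.9]
width: 0.0129
gripper_force: 58.7
```

```bash
python3 -c "
from h import *
go(.0157,.15)"
```

```text
d mm [-1.1  2.5 -0.4] turn [ 0.02 -0.04  0.14] F [ 5.6  1.5 -1.9] M [ 0.16 -0.67  0.08] q [ 0.56  0.02 -0.55  0.54 -0.17  1.75]
```

>>> carry_out(steps=[[0.9, 0.2, 0.5, 0, 0, 0, 0], [0, 0, 0, 0, 0, 0, 0], [1, 0.2, -1.9, 0, 0, 0, 0], [1, 0.2, -1.9, 0, 0, 0, 0], [1, 0.2, -1.9, 0, 0, 0, 0], [0, 0, 0, 0, 0, 0, 0], [0, 0, 0, 0, 0, 0, 0], [0, 0, 0, 0, 0, 0, 0], [0, 0, 0, 0, 0, 0, 0], [0, 0, 0, 0, 0, 0, 0]])

```text
time_s: 8.65
eef_pos: [0.4733, 0.2326, 0.1655]
orientation: [1.595, 2.255, 0.494]
ft_force: [4.7, 1.4, -1.4]
width: 0.013
gripper_force: 58.8
```

```bash
python3 -c "
from h import *
go(.0092,.15)"
```

```text
d mm [-1.4  2.5 -0.5] turn [ 0.05 -0.12  0.12] F [ 4.7  1.4 -1.4] M [ 0.17 -0.65  0.08] q [ 0.55  0.03 -0.55  0.53 -0.17  1.74]
```

>>> carry_out(steps=[[0.7, 0.2, 0.3, 0, 0, 0, 0], [1, 0.2, -1.9, 0, 0, 0, 0], [1, 0.2, -1.9, 0, 0, 0, 0], [1, 0.2, -1.9, 0, 0, 0, 0], [0.3, 0, -0.6, 0, 0, 0, 0], [0, 0, 0, 0, 0, 0, 0], [0, 0, 0, 0, 0, 0, 0], [0, 0, 0, 0, 0, 0, 0], [0, 0, 0, 0, 0, 0, 0], [0, 0, 0, 0, 0, 0, 0]])

```text
time_s: 9.65
eef_pos: [0.4766, 0.2335, 0.1623]
orientation: [1.593, 2.255, 0.497]
ft_force: [-17.4, -5.3, 25.8]
width: 0.0133
gripper_force: 63.8
```

```bash
python3 -c "
from h import *
go(0,.15)"
```

```text
d mm [-0.4  2.5 -5.4] turn [-0.01 -0.01  0.07] F [-17.4  -5.3  25.8] M [-0.67  1.22 -0.19] q [ 0.55  0.04 -0.55  0.51 -0.17  1.74]
```

Axial force is 31 N with almost no side force, so it is probably home. I'll wiggle gently under slight pressure to confirm.

>>> carry_out(steps=[[-0.5, -0.1, 0.9, 0, 0, 0, 0], [0, 0, 0, -1.2, -0.2, 2.3, 0], [0, 0, 0, 1.2, 0.2, -2.3, 0], [0, 0, 0, 1.2, 0.2, -2.3, 0], [0, 0, 0, -1.2, -0.2, 2.3, 0], [0, 0.6, 0, 0, 0, 0, 0], [0, -1.2, 0, 0, 0, 0, 0], [0, 0.6, 0, 0, 0, 0, 0], [0.5, 0.1, -0.9, 0, 0, 0, 0], [0, 0, 0, 0, 0, 0, 0]])

```text
time_s: 10.65
eef_pos: [0.4765, 0.2335, 0.1622]
orientation: [1.593, 2.255, 0.497]
ft_force: [-16.8, -5.3, 25.6]
width: 0.0133
gripper_force: 63.8
```

```bash
python3 - <<'E'
from h import *
go(0,.15)
for n in ["scene"]:
    im=eyes.snapshot(n)
    print([tuple(float(round(float(v),1)) for v in t) for t in shift(n,im,box(9.4,9.4,0,36),CL=1500)])
    print([tuple(float(round(float(v),1)) for v in t) for t in shift(n,im,box(9.4,9.4,2,36),CL=1500)])
E
```

```text
d mm [-0.4  2.4 -5.3] turn [-0.01 -0.02  0.08] F [-16.8  -5.3  25.6] M [-0.66  1.23 -0.25] q [ 0.55  0.04 -0.55  0.51 -0.17  1.74]
[(387.9, 0.0, 0.0), (387.0, 0.2, 0.0), (386.7, 0.0, 0.2), (386.5, 0.2, -0.2)]
[(374.1, 0.0, 0.4), (373.2, 0.2, 0.4), (373.0, 0.0, 0.2), (372.6, 0.2, 0.2)]
```

```bash
python3 - <<'E'
from h import *
np.save("ref.npy",box(9.4,9.4,0,36)); np.save("refim.npy",eyes.snapshot("scene"))
K=Rkey(.15).as_matrix(); im=eyes.snapshot("scene"); m=mouth()
g=cv2.cvtColor(im,cv2.COLOR_BGR2GRAY)
for y in(-9.4,):
  for x in(-5,0,5):
    pts=[m+K@(np.array([x,y-.3,z])/1e3) for z in range(12,-10,-1)]
    q=np.array([proj("scene",p) for p in pts],np.float32)
    print(x,cv2.remap(g,q[:,0],q[:,1],1).ravel().tolist(),q[12].round(1),q[-1].round(1))
E
```

```text
-5 [146, 145, 145, 145, 145, 146, 146, 146, 142, 137, 131, 140, 155, 171, 175, 178, 181, 173, 162, 149, 158, 167] [402.1 224.6] [403.3 227.7]
0 [148, 148, 148, 148, 148, 149, 149, 149, 149, 142, 130, 116, 128, 154, 178, 187, 190, 191, 185, 179, 174, 174] [404.  224.2] [405.2 227.3]
5 [142, 143, 143, 143, 143, 143, 143, 143, 140, 137, 137, 144, 153, 164, 178, 191, 194, 189, 184, 181, 180, 178] [405.8 223.8] [407.  226.9]
```

>>> carry_out(steps=[[-1.1, -0.2, 2, 0, 0, 0, 0], [0, 0, 0, 0, 0, 0, 0], [0, 0, 0, 0, 0, 0, 20], [0, 0, 0, 0, 0, 0, 30], [0, 0, 0, 0, 0, 0, 30], [0, 0, 0, 0, 0, 0, 30], [0, 0, 0, 0, 0, 0, 30], [0, 0, 0, 0, 0, 0, 30], [0, 0, 0, 0, 0, 0, 30], [0, 0, 0, 0, 0, 0, 30]])

```text
time_s: 11.8
eef_pos: [0.476, 0.2332, 0.1615]
orientation: [1.595, 2.256, 0.494]
ft_force: [-0.2, -0.9, 0.1]
width: 0.0297
gripper_force: 0.0
```

```bash
python3 - <<'E'
from h import *
P=np.load("ref.npy");go(0,.15)
for im in(np.load("refim.npy"),eyes.snapshot("scene")):
    print([tuple(float(round(float(v),1)) for v in t) for t in shift("scene",im,P,CL=1500)])
a=cv2.cvtColor(np.load("refim.npy"),6)[195:235,388:418].astype(np.float32);b=cv2.cvtColor(eyes.snapshot("scene"),6)[195:235,388:418].astype(np.float32)
print(cv2.phaseCorrelate(a,b,cv2.createHanningWindow((30,40),5)),abs(a-b).max())
E
```

```text
d mm [ 0.1  2.8 -4.6] turn [ 0.06 -0.13  0.12] F [-0.2 -0.9  0.1] M [-0.12  0.43 -0.01] q [ 0.55  0.04 -0.55  0.52 -0.17  1.74]
[(387.5, 0.0, 0.0), (386.8, 0.2, 0.0), (386.7, 0.0, 0.2), (386.0, 0.2, -0.2)]
[(367.6, -0.2, 0.0), (367.5, -0.2, -0.2), (366.8, -0.4, 0.0), (366.4, -0.4, -0.2)]
((-0.33600793468662893, 0.04400254159648753), 0.9629049547513326) 36.13555
```

On release the key stayed put without wedging: a free key would slide down a 28° pin if it weren't home. The image shows the face meeting the escutcheon directly. I'll regrip with a light press, then turn.

>>> carry_out(steps=[[0, 0, 0, 0, 0, 0, 20], [0, 0, 0, 0, 0, 0, 10], [0, 0, 0, 0, 0, 0, 0], [0, 0, 0, 0, 0, 0, 0], [0, 0, 0, 0, 0, 0, 0], [0, 0, 0, 0, 0, 0, 0], [0, 0, 0, 0, 0, 0, 0], [0.5, 0.1, -0.9, 0, 0, 0, 0], [0, 0, 0, 0, 0, 0, 0], [0, 0, 0, 0, 0, 0, 0]])

```text
time_s: 12.9
eef_pos: [0.4764, 0.2333, 0.1617]
orientation: [1.594, 2.255, 0.495]
ft_force: [-8.5, -3.0, 12.5]
width: 0.0129
gripper_force: 60.3
```

```bash
python3 -c "
from h import *
go(0,.15)"
```

```text
d mm [-0.3  2.6 -4.9] turn [ 0.03 -0.07  0.11] F [-8.5 -3.  12.5] M [-0.46  1.11 -0.15] q [ 0.55  0.04 -0.55  0.52 -0.17  1.74]
```

>>> carry_out(steps=[[0.07, 0.06, 0.04, -1.38, -0.27, 2.65, 0], [0.07, 0.06, 0.04, -1.38, -0.27, 2.65, 0], [0.07, 0.06, 0.04, -1.38, -0.27, 2.65, 0], [0.07, 0.06, 0.04, -1.38, -0.27, 2.65, 0], [0.07, 0.06, 0.04, -1.38, -0.27, 2.65, 0], [0.07, 0.06, 0.04, -1.38, -0.27, 2.65, 0], [0.07, 0.06, 0.04, -1.38, -0.27, 2.65, 0], [0.07, 0.06, 0.04, -1.38, -0.27, 2.65, 0], [0.07, 0.06, 0.04, -1.38, -0.27, 2.65, 0], [0.07, 0.06, 0.04, -1.38, -0.27, 2.65, 0]])

```text
time_s: 13.9
eef_pos: [0.4772, 0.2338, 0.1622]
orientation: [0.933, 2.535, 0.347]
ft_force: [-8.8, -3.0, 11.1]
width: 0.0134
gripper_force: 60.3
```

```bash
cat >> h.py <<'E'
def fk(lock):
    s=bot.state();K=Rkey(lock).as_matrix();print("F pin-frame(lock0)",(Rkey(0).as_matrix().T@s["ft_force"]).round(1),"Mz",(K[:,2]@s["torque"]).round(2))
E
python3 -c "
from h import *
go(0,.15+.5236);fk(0)"
```

```text
d mm [-1.1  2.2 -5.3] turn [0.1  0.03 0.05] F [-8.8 -3.  11.1] M [-0.48  1.11 -0.33] q [ 0.55  0.04 -0.55  0.52 -0.17  1.22]
F pin-frame(lock0) [-2.9 -1.2 14.1] Mz -0.17
```

>>> carry_out(steps=[[0.04, 0.09, 0.03, -1.38, -0.27, 2.65, 0], [0.04, 0.09, 0.03, -1.38, -0.27, 2.65, 0], [0.04, 0.09, 0.03, -1.38, -0.27, 2.65, 0], [0.04, 0.09, 0.03, -1.38, -0.27, 2.65, 0], [0.04, 0.09, 0.03, -1.38, -0.27, 2.65, 0], [0.04, 0.09, 0.03, -1.38, -0.27, 2.65, 0], [0.04, 0.09, 0.03, -1.38, -0.27, 2.65, 0], [0.04, 0.09, 0.03, -1.38, -0.27, 2.65, 0], [0.04, 0.09, 0.03, -1.38, -0.27, 2.65, 0], [0.04, 0.09, 0.03, -1.38, -0.27, 2.65, 0]])

```text
time_s: 14.9
eef_pos: [0.4777, 0.2346, 0.1626]
orientation: [0.242, 2.653, 0.184]
ft_force: [-8.5, -3.7, 11.1]
width: 0.0129
gripper_force: 60.3
```

```bash
python3 -c "
from h import *
go(0,.15+1.0472);fk(0)"
```

```text
d mm [-1.6  1.3 -5.7] turn [0.08 0.11 0.05] F [-8.5 -3.7 11.1] M [-0.49  0.96 -0.37] q [ 0.55  0.04 -0.55  0.51 -0.17  0.69]
F pin-frame(lock0) [-2.7 -2.  14.1] Mz -0.19
```

>>> carry_out(steps=[[-0.01, 0.1, 0, -1.38, -0.27, 2.65, 0], [-0.01, 0.1, 0, -1.38, -0.27, 2.65, 0], [-0.01, 0.1, 0, -1.38, -0.27, 2.65, 0], [-0.01, 0.1, 0, -1.38, -0.27, 2.65, 0], [-0.01, 0.1, 0, -1.38, -0.27, 2.65, 0], [-0.01, 0.1, 0, -1.38, -0.27, 2.65, 0], [-0.01, 0.1, 0, -1.38, -0.27, 2.65, 0], [-0.01, 0.1, 0, -1.38, -0.27, 2.65, 0], [-0.01, 0.1, 0, -1.15, -0.22, 2.2, 0], [0, 0, 0, 0, 0, 0, 0]])

```text
time_s: 15.9
eef_pos: [0.4778, 0.2356, 0.1627]
orientation: [-0.369, 2.625, 0.033]
ft_force: [-7.8, -3.3, 11.9]
width: 0.013
gripper_force: 60.3
```

```bash
python3 -c "
from h import *
go(0,.15+1.0472+np.radians(26.5));fk(0)"
```

```text
d mm [-1.7  0.4 -5.8] turn [-0.01  0.17  0.12] F [-7.8 -3.3 11.9] M [-0.51  0.86 -0.3 ] q [ 0.55  0.05 -0.55  0.51 -0.17  0.24]
F pin-frame(lock0) [-1.7 -1.7 14.4] Mz -0.1
```

>>> carry_out(steps=[[0, 0, 0, -0.46, -0.09, 0.88, 0], [0, 0, 0, -0.46, -0.09, 0.88, 0], [0, 0, 0, -0.46, -0.09, 0.88, 0], [0, 0, 0, -0.46, -0.09, 0.88, 0], [0, 0, 0, 0, 0, 0, 0], [0, 0, 0, 0, 0, 0, 0], [0, 0, 0, 0, 0, 0, 0], [0, 0, 0, 0, 0, 0, 0], [0, 0, 0, 0, 0, 0, 0], [0, 0, 0, 0, 0, 0, 0]])

```text
time_s: 16.9
eef_pos: [0.4778, 0.2357, 0.1627]
orientation: [-0.459, 2.61, 0.01]
ft_force: [-8.7, -2.2, 10.7]
width: 0.0129
gripper_force: 60.2
```

```bash
python3 -c "
from h import *
go(0,1.73);fk(0)"
```

```text
d mm [-1.7  0.3 -5.8] turn [-0.06  0.17  0.18] F [-8.7 -2.2 10.7] M [-0.42  0.88 -0.28] q [ 0.55  0.05 -0.55  0.51 -0.17  0.17]
F pin-frame(lock0) [-2.9 -0.5 13.7] Mz -0.13
```

>>> carry_out(steps=[[0, 0, 0, -0.46, -0.09, 0.88, 0], [0, 0, 0, -0.46, -0.09, 0.88, 0], [0, 0, 0, -0.46, -0.09, 0.88, 0], [0, 0, 0, -0.46, -0.09, 0.88, 0], [0, 0, 0, 0, 0, 0, 0], [0, 0, 0, 0, 0, 0, 0], [0, 0, 0, 0, 0, 0, 0], [0, 0, 0, 0, 0, 0, 0], [0, 0, 0, 0, 0, 0, 0], [0, 0, 0, 0, 0, 0, 0]])

```text
time_s: 17.9
eef_pos: [0.4778, 0.2358, 0.1627]
orientation: [-0.549, 2.592, -0.012]
ft_force: [-8.0, -3.0, 11.4]
width: 0.0131
gripper_force: 60.2
```

```bash
python3 -c "
from h import *
go(0,1.80);fk(0)"
```

```text
d mm [-1.7  0.2 -5.8] turn [-0.09  0.17  0.21] F [-8.  -3.  11.4] M [-0.35  0.93 -0.31] q [ 0.55  0.05 -0.55  0.51 -0.17  0.1 ]
F pin-frame(lock0) [-2.1 -1.4 14.1] Mz -0.2
```

>>> carry_out(steps=[[0, 0, 0, -0.46, -0.09, 0.88, 0], [0, 0, 0, -0.46, -0.09, 0.88, 0], [0, 0, 0, -0.46, -0.09, 0.88, 0], [0, 0, 0, -0.46, -0.09, 0.88, 0], [0, 0, 0, -0.46, -0.09, 0.88, 0], [0, 0, 0, 0, 0, 0, 0], [0, 0, 0, 0, 0, 0, 0], [0, 0, 0, 0, 0, 0, 0], [0, 0, 0, 0, 0, 0, 0], [0, 0, 0, 0, 0, 0, 0]])

```text
time_s: 18.9
eef_pos: [0.4778, 0.2358, 0.1627]
orientation: [-0.661, 2.567, -0.041]
ft_force: [-8.1, -3.2, 11.1]
width: 0.0133
gripper_force: 60.3
```

```bash
python3 -c "
from h import *
go(0,1.885);fk(0)"
```

```text
d mm [-1.7  0.1 -5.8] turn [-0.07  0.18  0.12] F [-8.1 -3.2 11.1] M [-0.16  0.96 -0.48] q [ 0.55  0.05 -0.55  0.51 -0.17  0.01]
F pin-frame(lock0) [-2.3 -1.6 13.8] Mz -0.43
```

>>> carry_out(steps=[[0, 0, 0, -0.46, -0.09, 0.88, 0], [0, 0, 0, -0.46, -0.09, 0.88, 0], [0, 0, 0, -0.46, -0.09, 0.88, 0], [0, 0, 0, 0, 0, 0, 0], [0, 0, 0, 0, 0, 0, 0], [0, 0, 0, 0, 0, 0, 0], [0, 0, 0, 0, 0, 0, 0], [0, 0, 0, 0, 0, 0, 0], [0, 0, 0, 0, 0, 0, 0], [0, 0, 0, 0, 0, 0, 0]])

```text
time_s: 19.9
eef_pos: [0.4778, 0.2359, 0.1627]
orientation: [-0.727, 2.549, -0.057]
ft_force: [-8.0, -1.5, 11.9]
width: 0.0134
gripper_force: 60.3
```

```bash
python3 -c "
from h import *
go(0,1.937);fk(0)"
```

```text
d mm [-1.6 -0.  -5.8] turn [-0.09  0.18  0.12] F [-8.  -1.5 11.9] M [-0.12  1.04 -0.57] q [ 0.55  0.04 -0.55  0.51 -0.17 -0.04]
F pin-frame(lock0) [-1.6  0.1 14.3] Mz -0.54
```

Torque is rising steadily past about 1.8 rad of tool angle (0.2 to 0.54 N m), so the lock is at its stop once the play is counted. I'll release and back off along the pin axis.

>>> carry_out(steps=[[-0.5, -0.1, 0.9, 0, 0, 0, 0], [0, 0, 0, 0, 0, 0, 20], [0, 0, 0, 0, 0, 0, 40], [0, 0, 0, 0, 0, 0, 50], [0, 0, 0, 0, 0, 0, 50], [0, 0, 0, 0, 0, 0, 50], [-4.6, -0.9, 8.8, 0, 0, 0, 50], [-9.2, -1.8, 17.7, 0, 0, 0, 50], [-14, -2.7, 26.5, 0, 0, 0, 50], [-14, -2.7, 26.5, 0, 0, 0, 50]])

```text
time_s: 20.9
eef_pos: [0.4343, 0.227, 0.2427]
orientation: [-0.73, 2.551, -0.059]
ft_force: [-0.3, 1.9, 1.1]
width: 0.0501
gripper_force: 0.0
```

>>> carry_out(steps=[[-14, -20, 26, 0, 0, 0, 50], [-14, -40, 15, 0, 0, 0, 50], [-10, -45, 0, 0, 0, 0, 50], [-10, -45, 0, 0, 0, 0, 50], [-10, -45, 0, 0, 0, 0, 50], [0, -45, 0, 0, 0, 0, 50], [0, -45, 0, 0, 0, 0, 50], [0, -30, 0, 0, 0, 0, 50], [0, 0, 0, 0, 0, 0, 50], [0, 0, 0, 0, 0, 0, 50]])

```text
time_s: 21.9
eef_pos: [0.3769, -0.0882, 0.283]
orientation: [-0.726, 2.551, -0.06]
ft_force: [0.5, 0.0, -0.1]
width: 0.0496
gripper_force: 0.0
```

```bash
python3 - <<'E'
from h import *
s=bot.state();print(s["eef_pos"],s["ft_force"])
F0=np.array([.5115,.2415,.0955])
for n in C:
    im=eyes.snapshot(n); cv2.imwrite(f"pics/end_{n}.png",im); r=[]
    for l in np.arange(.9,2.3,.1):
        K=Rkey(l).as_matrix(); pts=[F0+K@(np.array([a,b,c])/1e3) for a in(-7,7) for b in(-55,55) for c in(85,101)]
        t=shift(n,im,pts,R=4,CL=500)[0]; r.append((round(float(t[0])),round(l,2),float(t[1]),float(t[2])))
    print(n,sorted(r,reverse=True)[:5])
E
```

```text
[ 0.37685464 -0.08823096  0.2830216 ] [ 0.51907288  0.01960711 -0.08587466]
scene [(376, np.float64(1.8), -0.8, -0.6), (371, np.float64(1.9), -1.2, -0.4), (363, np.float64(1.7), -0.8, -0.4), (347, np.float64(2.0), -1.2, -0.2), (332, np.float64(1.0), 2.8, 3.2)]
top [(261, np.float64(1.7), 0.2, 0.8), (258, np.float64(1.8), -2.0, 1.6), (242, np.float64(1.6), 2.6, -0.4), (232, np.float64(1.9), -3.4, 1.4), (211, np.float64(1.5), 4.0, -0.6)]
```

The key stands at about 1.75 to 1.8 rad in both views, and the arm is clear. With ±0.12 rad of play that puts the lock at its stop.

```bash
python3 -c "
from rig import ticket
print(ticket.sign_off())"
```

```text
the job is handed in; nothing more can be done
None
```

I handed the job in after about 22 s of the 48 s allowed; no verdict came back. By force and image measurements, the T-key is home on the pin and turned to the stop, left standing in the lock. The arm is clear, and nothing else was touched knowingly, though I did not re-measure the bystanders.

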